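Sort lock cylinders by finish into a case and snap it shut

TASK

Put the three reworked lock cylinders away in the open storage case by finish: the two brass ones in the yellow bin and the silver one in the grey bin, each standing upright on its round face as it stands now. Then swing the clear lid down and press its front edge until the red catch snaps over it, leaving the other things on the bench undisturbed.

Things in the scene. Friction and masses are not known exactly. Their poses are not given: they have to be found in the camera images.
- brass_a_mid (a point): brass (yellow) rim-lock cylinder, 64 mm tall, standing on its round face (flange 35 mm across, 8 mm thick) on the mat; barrel 29 mm across from 8 to 42 mm above the underside, then a flat brass-coloured tailpiece 8 x 2 mm up to 64 mm. Point: on the axis, 32 mm above the underside (half-way up); z along the axis, up. 0.1 kg. Grasp the barrel's upper half
- brass_b_mid (a point): brass (yellow) rim-lock cylinder, 64 mm tall, standing on its round face (flange 35 mm across, 8 mm thick) on the mat; barrel 29 mm across from 8 to 42 mm above the underside, then a flat brass-coloured tailpiece 8 x 2 mm up to 64 mm. Point: on the axis, 32 mm above the underside (half-way up); z along the axis, up. 0.1 kg. Grasp the barrel's upper half
- silver_mid (a point): silver (satin chrome) rim-lock cylinder, 64 mm tall, standing on its round face (flange 35 mm across, 8 mm thick) on the mat; barrel 29 mm across from 8 to 42 mm above the underside, then a flat brass-coloured tailpiece 8 x 2 mm up to 64 mm. Point: on the axis, 32 mm above the underside (half-way up); z along the axis, up. 0.1 kg. Grasp the barrel's upper half
- yellow_bin: open yellow bin for the brass cylinders, 80 (x) x 91 (y) mm outside, 18 mm high, walls and floor 2 mm thick, so 76 x 87 mm inside; fixed in the case. Origin: centre of its underside, 3 mm above the bench; its inner floor is 2 mm and its rim 18 mm above the origin. x, y as the case's. The two bins may stand either way round
- grey_bin: open light grey bin for the silver cylinders, 80 (x) x 91 (y) mm outside, 18 mm high, walls and floor 2 mm thick, so 76 x 87 mm inside; fixed in the case. Origin: centre of its underside, 3 mm above the bench; its inner floor is 2 mm and its rim 18 mm above the origin. x, y as the case's. The two bins may stand either way round
- case: dark storage case fixed to the bench, 90 (x) x 194 (y) mm, tray walls 24 mm high, holding the two bins side by side along y. Origin: centre of its underside on the bench; x points away from the robot to the hinge side, y to the left, z up; its yaw varies. The red catch is in the middle of its front (-x) side
- case_lid (a joint): opening angle of the case's clear lid, rad: 0 shut, starts at 1.6 to 1.82 (open, leaning back), at most 1.95. The stiff hinge (0.11 N m friction) keeps it where it is left; it can be pulled over by its lips or pushed over from behind. In the last 0.11 rad it meets the catch and must be pressed down at its front edge, about 5 to 10 N, until it snaps to 0; else it stays at about 0.1
- lid_hinge (a point): middle of the lid's hinge line, on the case: 48 mm behind (+x of) the case's origin, 25 mm above the bench; the hinge line runs along the case's y
- lid_lip (a point): outer end, mid-thickness, of the left of two grey grip lips on the lid's front wall, moving with the lid. When shut the lips stick out level 14 mm to the front (-x), 6 mm thick, lower faces 2 mm above the lid's rim, each 60 mm long (y), centres 53 mm left and right of the case's middle; this point is then 107 mm in front of the hinge line and 5 mm above it. With the lid open they stand up on top
- lid_edge (a point): middle of the lid's outer front top edge, moving with the lid: when shut 93 mm in front (-x) of the hinge line and 57 mm above it, so 82 mm above the bench. The lid is a clear shell with grey edges, 90 (x) x 194 (y) mm and 57 mm deep outside, walls 3 mm, 0.13 kg
- case_catch (a joint): outward swing of the red catch in rad, a spring tongue 24 mm wide in the middle of the case's front: 0 at rest; the lid's nib pushes it out to about 0.07 as it passes, then it springs back to 0 and holds the lid
- bench_mat: dark green mat fixed on the bench, 200 (x) x 190 (y) x 3 mm, on which the three cylinders stand 7 cm or more apart. Origin: centre of its underside; its yaw varies
- brass_padlock: brass-coloured padlock lying flat, 72 x 47 x 20 mm; a bystander
- yellow_screwdriver: screwdriver with a yellow handle, 180 mm long, lying flat; a bystander
- black_loupe: black eye loupe standing, 35 mm across, 33 mm high; a bystander
- red_pliers: pliers with red handles, 160 mm long, lying flat; a bystander

How it is judged:
On the way, in this order (a step that is already met when the one before it is completed fails the run):
1. all three cylinders stand upright in the bins of their colour (x of brass_a_mid in the frame of yellow_bin between -0.027 and 0.027 m and y of brass_a_mid in the frame of yellow_bin between -0.032 and 0.032 m and z of brass_a_mid in the frame of yellow_bin between 0.026 and 0.042 m and angle between each of brass_a_mid, brass_b_mid, silver_mid's own z axis and vertical below 0.15 rad and x of brass_b_mid in the frame of yellow_bin between -0.027 and 0.027 m and y of brass_b_mid in the frame of yellow_bin between -0.032 and 0.032 m and z of brass_b_mid in the frame of yellow_bin between 0.026 and 0.042 m and x of silver_mid in the frame of grey_bin between -0.027 and 0.027 m and y of silver_mid in the frame of grey_bin between -0.032 and 0.032 m and z of silver_mid in the frame of grey_bin between 0.026 and 0.042 m), for 0.2 s.
2. the lid is shut and the catch has snapped over it (value of joint case_lid below 0.03 rad and value of joint case_catch below 0.04 rad), for 0.2 s.
At the end, for the whole second after the job is handed in: Brass cylinders in the yellow bin, the silver one in the grey bin, each on the bin's floor, upright within 0.15 rad, axis within 27 mm (x) and 32 mm (y) of the bin's centre; lid shut (under 0.03 rad) and catch back at rest (under 0.04 rad) (all of step 1 and all of step 2); the robot touches nothing.
It fails at once if the brass padlock was moved by more than 30 mm (distance of brass_padlock from where it was at the start of the episode above 0.03 m).
It fails at once if the yellow screwdriver was moved by more than 30 mm (distance of yellow_screwdriver from where it was at the start of the episode above 0.03 m).
It fails at once if the black loupe was moved by more than 30 mm (distance of black_loupe from where it was at the start of the episode above 0.03 m).
It fails at once if the red pliers was moved by more than 30 mm (distance of red_pliers from where it was at the start of the episode above 0.03 m).
It also fails if it takes over 69 s, if anything falls off the work surface, if the arm or the gripper's body presses on something with over 40 N, if the wrist force passes 120 N, or if a joint passes its speed limit or range.

ROBOT

A 7-joint arm with a two-finger parallel gripper is mounted at the origin on a cart in front of the work surface, level with it; the furniture and walls round the work are solid. World frame = base frame: x ahead of the robot, y to its left, z up, the work surface at z = 0. Lengths are in m, angles in rad, forces in N, time in s.
With the tool pointing down it reaches from about 0.425 to 0.95 m from the base axis. Payload 4.7 kg.
Tool frame: the origin (TCP) lies on the centre line of the jaws, within the pads' length; the fingertips stand robot.nose_length ahead of it and the grasp point (between the pads) lies 8 mm behind it (robot.nose_length is the distance from the TCP to the fingertips, in m); z points along the fingers, x is the direction in which the jaws open and shut, and the axes are right-handed (so a half turn about z gives the same grasp; the last joint's range is limited). The gripper opens to 85 mm and grips with 20 to 120 N. Pads are 22 mm wide; open, the fingers measure 114 mm over their backs; the gripper's body (76 mm by 85 mm) begins 54 mm behind the grasp point. The pads swing forward as they close: fully open they stand 13 mm farther back than shut.
Start: joints at [-1.291, 0.469, -0.049, 1.532, 0.024, 1.141, -0.082], TCP at [0.205, 0.643, 0.242] pointing down, gripper open.
Joint ranges: [-2.59, 2.59], [-0.33, 1.99], [-1.39, 1.29], [0.1, 2.45], [-1.04, 4.18], [0.21, 1.99], [-2.66, 2.66]. Speed limits (rad/s): [2.57, 2.57, 3.14, 3.14, 3.14, 3.14, 3.14].

INTERFACE

Orientations are given as [roll, pitch, yaw] about the fixed x, y, z axes, in that order (R = Rz(yaw) Ry(pitch) Rx(roll)).
In Python, from plant import robot gives the robot as it stands. Calls block until the motion is done:
- robot.goto(position, orientation): joint-space move of the TCP to a pose.
- robot.move_straight(position, vel=0.15, attitude=None, contact_N=None): straight line of the TCP; attitude=None keeps the orientation; vel is the mean speed in m/s. With contact_N (N) it stops when the force on the tool has changed by that much, and returns True; else False.
- robot.move_joints(angles): joint-space move.
- robot.grip(opening, strength=None): opening from 0.0 (shut) to 1.0 (fully open); strength is the grip in N (None keeps the last); returns when the fingers have stopped.
- robot.sleep(seconds).
- robot.inverse_kinematics(position, orientation): joint angles nearest the present ones, or None.
- robot.sense(): the state.
- robot.grab_frame(name): name is "scene" or "side" or "wrist"; returns a dict with "image" (384x512x3 uint8, red, green, blue), "range_z" (384x512 float32, m along the optical axis (not along the pixel's ray), 0 where there is no reading), "fx", "fy", "cx", "cy" (pixels), "R" (3x3) and "t" (3): a world point X has camera coordinates R X + t. Camera axes: x right, y down, z forward; pixel columns grow to the right and rows downward; lengths in m; the calibration is good to about 2 mm. A picture is of the moment at which its call begins.
A pose or a line that the arm cannot do raises robot.IKError and nothing moves.
- robot.close_job(): hands the job in, once; it reports no verdict.
The state is a dict: "t": time; "joint_pos": joint angles; "joint_velocities": joint speeds; "effort": joint torques, N m; "tcp_pos": TCP position; "tcp_rot": TCP orientation; "wrist_force": force on the tool from outside, world axes, zero at the start; "torque": the same for the moment, N m; "opening": opening from 0.0 (shut) to 1.0 (fully open).
Only numpy, scipy, OpenCV 4.12 (cv2) and the standard library are available. Lean on these libraries where they do the work, as an engineer would, in place of code of your own. Each camera call takes 0.05 s, during which the arm holds its last target.

## Working session

There is one attempt and no reset: what is moved stays moved. The work goes in short steps, each a Python script; the robot and the scene stay as the last script left them, time stands still between calls to the robot, and variables do not carry over. Pictures are saved under pics/ and viewed, and the job is handed in when it is done.

```bash
ls; mkdir -p pics; python3 - <<'E'
from plant import robot
import cv2,numpy as np,pickle
print(robot.nose_length, robot.sense())
for n in ["scene","side","wrist"]:
    f=robot.grab_frame(n); pickle.dump(f,open(f"f_{n}.pkl","wb"))
    cv2.imwrite(f"pics/{n}0.png",cv2.resize(f["image"][:,:,::-1],(800,600)))
    print(n,f["fx"],f["cx"],f["cy"],(-f["R"].T@f["t"]).round(3),f["R"][2].round(2))
E
```

```text
pics
0.011 {'t': 0.0, 'joint_pos': array([-1.29086991,  0.46948335, -0.04856778,  1.53372944,  0.02408988,
        1.14102085, -0.08229999]), 'joint_velocities': array([-0.00037429,  0.00103408,  0.001537  , -0.0015519 , -0.00149284,
       -0.00079384, -0.00074005]), 'effort': array([ 1.63421369e-04, -5.10296702e+01, -4.64105315e-02, -2.37705767e+01,
        1.07237991e-02,  7.57972186e-03,  4.67703828e-06]), 'tcp_pos': array([0.20498507, 0.642506  , 0.24121804]), 'tcp_rot': array([3.14151185e+00, 2.05421183e-03, 1.26197379e+00]), 'wrist_force': array([-0.40172513,  0.73370353, -0.38420208]), 'torque': array([-0.03780376, -0.05300827,  0.03292576]), 'opening': 0.9968779674313601}
scene 384.2050068852066 249.48951364563106 191.09435133518184 [-0.272  0.842  0.827] [ 0.64 -0.54 -0.55]
side 430.72787933724976 254.44323150701433 189.69774399659067 [0.164 0.984 0.704] [ 0.34 -0.76 -0.56]
wrist 344.78808672403756 254.67279482096131 188.88551550822464 [0.134 0.666 0.373] [ 0.28 -0.09 -0.96]
```

View pics/scene0.png

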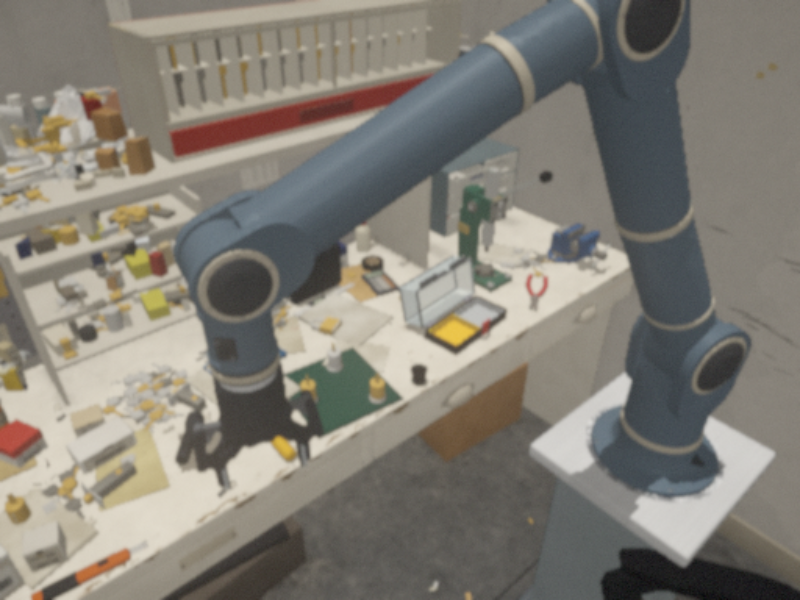

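View pics/side0.png

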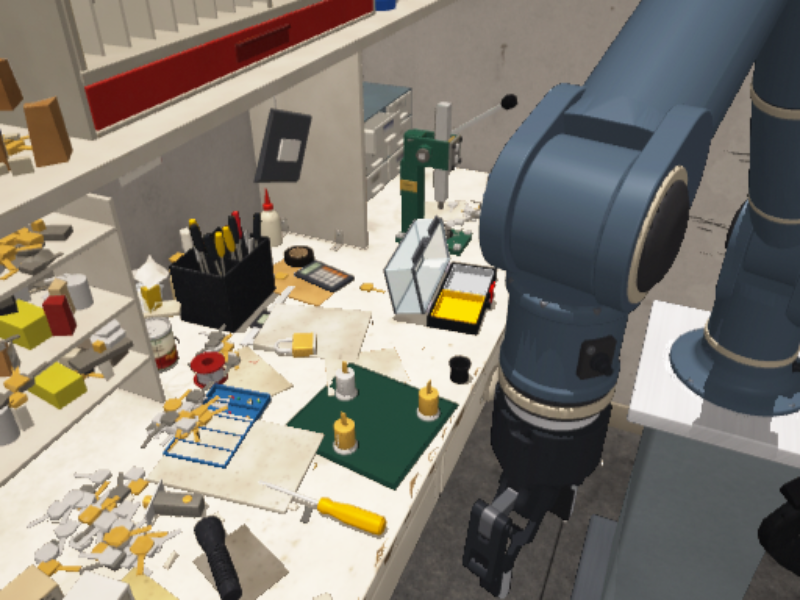

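View pics/wrist0.png

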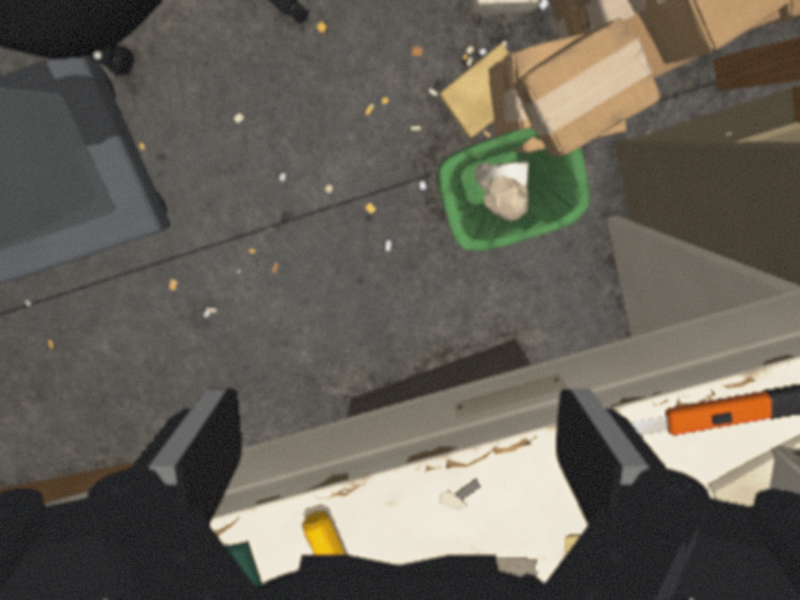

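The side view shows the cylinders on the mat, in 800x600 pixels: brass at (344,432) and (428,402), silver at (345,382). The case is at about (462,297) with the yellow bin nearer the camera, and the loupe is at (460,370). Next I'll turn these into positions using the depth data.

```bash
cat > h.py <<'E'
import numpy as np,cv2,pickle
def cloud(f):
    z=f["range_z"]; v,u=np.mgrid[:z.shape[0],:z.shape[1]]
    P=np.stack([(u-f["cx"])/f["fx"]*z,(v-f["cy"])/f["fy"]*z,z],-1)
    W=(P-f["t"])@f["R"]; W[z<=0]=np.nan
    return W
def proj(f,X):
    c=f["R"]@np.asarray(X,float)+f["t"]; return np.array([f["fx"]*c[0]/c[2]+f["cx"],f["fy"]*c[1]/c[2]+f["cy"]])
E
python3 - <<'E'
from h import *
for n in ["side","scene"]:
    f=pickle.load(open(f"f_{n}.pkl","rb")); W=cloud(f)
    hsv=cv2.cvtColor(f["image"],cv2.COLOR_RGB2HSV)
    print(n,"bench z",np.nanmedian(W[...,2][(abs(W[...,2])<.02)]))
    for nm,(u,v) in (dict(ba=(344,432),bb=(428,402),si=(345,382),lip=(432,235),yb=(460,307),gb=(470,280),loupe=(460,370)).items() if n=="side" else dict(bb=(376,388),ba=(309,388),si=(334,360),yb=(455,331),gb=(482,308)).items()):
        u=int(u*.64);v=int(v*.64); print(nm,W[v,u].round(3),hsv[v,u])
    # blobs: height >15mm in mat neighborhood
    X=W; m=(X[...,0]>.3)&(X[...,0]<.95)&(X[...,1]>-.5)&(X[...,1]<.6)&(X[...,2]>.012)&(X[...,2]<.1)
    k,lab,st,c=cv2.connectedComponentsWithStats(m.astype(np.uint8))
    for i in range(1,k):
        if st[i,4]>30:
            p=X[lab==i]; print(i,st[i].tolist(),p.mean(0).round(3),p.min(0).round(3),p.max(0).round(3),np.median(hsv[lab==i],0))
    img=np.clip((W[...,2])*1200,0,255); 
# crop upscaled
f=pickle.load(open("f_side.pkl","rb"))
cv2.imwrite("pics/side_crop.png",cv2.resize(f["image"][130:320,170:330,::-1],None,fx=3.1,fy=3.1,interpolation=cv2.INTER_CUBIC))
f=pickle.load(open("f_scene.pkl","rb"))
cv2.imwrite("pics/scene_crop.png",cv2.resize(f["image"][150:290,150:360,::-1],None,fx=3.8,fy=3.8,interpolation=cv2.INTER_CUBIC))
E
```

```text
side bench z 0.0027207934855431846
ba [0.498 0.414 0.045] [ 22 175 236]
bb [0.42  0.308 0.037] [ 20 183 173]
si [0.549 0.318 0.04 ] [ 15  21 167]
lip [ 0.546 -0.026  0.117] [110   9  84]
yb [0.47  0.019 0.008] [ 27 255 253]
gb [ 0.484 -0.075  0.007] [  0   1 221]
loupe [0.403 0.214 0.033] [150  10  25]
1 [234, 88, 24, 39, 484] [ 0.817 -0.399  0.056] [ 0.804 -0.498  0.012] [ 0.876 -0.306  0.1  ] [ 18.  35. 128.]
4 [167, 121, 69, 36, 1665] [ 0.84  -0.101  0.057] [ 0.723 -0.13   0.012] [ 0.95  -0.033  0.1  ] [ 17.  44. 150.]
5 [253, 125, 19, 29, 268] [ 0.654 -0.184  0.064] [ 0.635 -0.225  0.012] [ 0.679 -0.158  0.1  ] [ 76. 125.  60.]
9 [296, 128, 12, 13, 77] [ 0.569 -0.346  0.016] [ 0.548 -0.394  0.012] [ 0.594 -0.305  0.022] [ 17.  31. 178.]
10 [246, 143, 72, 69, 1999] [ 0.524 -0.014  0.036] [ 0.417 -0.242  0.012] [0.593 0.103 0.1  ] [ 50.  14. 180.]
12 [116, 153, 43, 24, 365] [0.886 0.156 0.082] [0.839 0.094 0.054] [0.921 0.217 0.1  ] [105.  22.  26.]
17 [15, 157, 161, 133, 5701] [0.818 0.366 0.056] [0.694 0.092 0.012] [0.95 0.6  0.1 ] [ 20.  35. 149.]
18 [182, 157, 19, 12, 158] [ 0.
[... 2242 characters left out ...]
9] [0.67  0.236 0.018] [0.638 0.204 0.012] [0.715 0.266 0.023] [ 21.  90. 195.]
37 [209, 220, 10, 16, 108] [0.547 0.307 0.035] [0.536 0.289 0.012] [0.566 0.319 0.063] [ 20.   20.  165.5]
41 [263, 233, 11, 12, 95] [0.405 0.198 0.025] [0.388 0.181 0.012] [0.422 0.215 0.034] [18. 42. 85.]
44 [237, 239, 9, 17, 122] [0.415 0.299 0.036] [0.403 0.28  0.012] [0.433 0.31  0.066] [ 21. 116. 155.]
46 [192, 241, 10, 15, 71] [0.498 0.401 0.04 ] [0.486 0.387 0.015] [0.516 0.415 0.065] [ 21. 119. 172.]
48 [111, 244, 21, 17, 157] [0.648 0.582 0.02 ] [0.613 0.562 0.012] [0.687 0.599 0.027] [ 20.  32. 149.]
50 [173, 280, 17, 15, 125] [0.413 0.513 0.02 ] [0.39  0.501 0.012] [0.446 0.522 0.027] [ 22. 168. 200.]
```

View pics/side_crop.png

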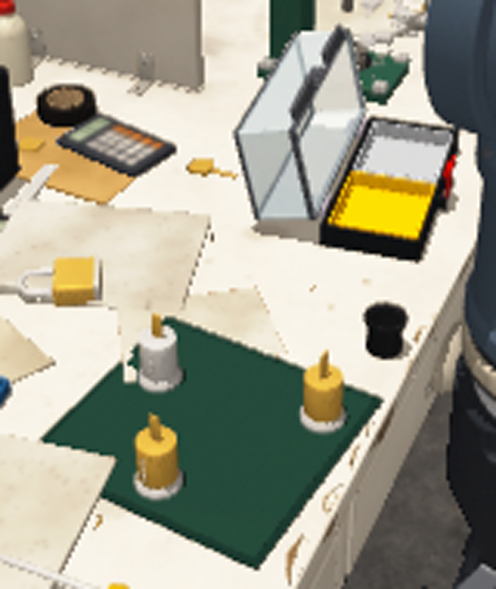

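View pics/scene_crop.png

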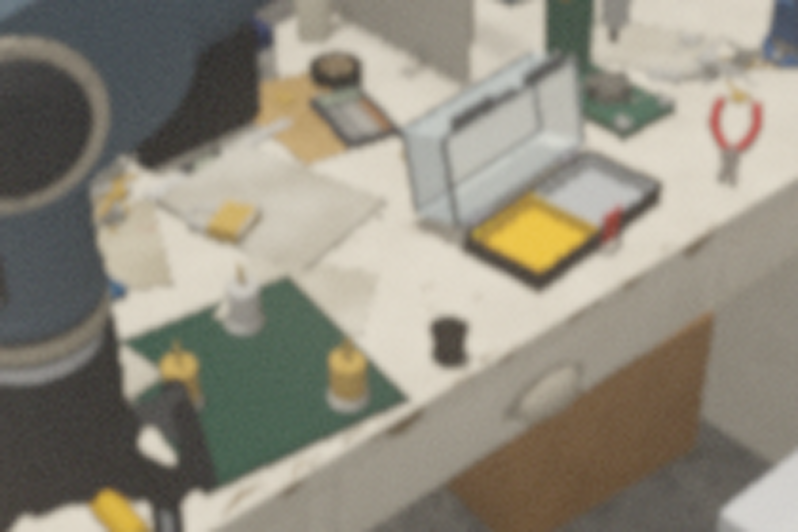

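```bash
python3 - <<'E'
from plant import robot
from h import *
pi=np.pi
for p,o in [((.52,.15,.37),(pi,0,1.57)),((.418,.301,.033),(pi,0,.15)),((.418,.301,.033),(pi,0,.15-pi)),((.47,.02,.06),(pi,0,.15)),((.47,.02,.06),(pi,0,.15-pi)),((.47,.02,.06),(pi,0,1.7)),((.44,-.03,.09),(pi,0,.15)),((.44,-.03,.09),(pi,0,1.7)),((.63,-.03,.1),(pi,0,.15))]:
    q=robot.inverse_kinematics(p,o); print(p,o[2],None if q is None else np.round(q,2))
robot.goto((.52,.15,.37),(pi,0,1.57))
print(robot.sense()["t"])
for n in ["wrist","side"]:
    f=robot.grab_frame(n); pickle.dump(f,open(f"g_{n}.pkl","wb"))
    cv2.imwrite(f"pics/{n}1.png",cv2.resize(f["image"][:,:,::-1],(800,600)))
E
```

```text
(0.52, 0.15, 0.37) 1.57 [-0.59  0.16  0.27  1.68 -0.04  1.31  1.26]
(0.418, 0.301, 0.033) 0.15 [-0.89  0.51  0.23  2.09 -0.21  0.56 -0.35]
(0.418, 0.301, 0.033) -2.991592653589793 [-0.43  0.53 -0.35  2.07  0.31  0.6   2.3 ]
(0.47, 0.02, 0.06) 0.15 [-0.49  0.43  0.44  2.19 -0.33  0.58  0.34]
(0.47, 0.02, 0.06) -2.991592653589793 [-0.94  0.68  1.11  2.21 -0.89  0.81 -2.23]
(0.47, 0.02, 0.06) 1.7 [-0.32  0.41  0.23  2.18 -0.17  0.57  1.73]
(0.44, -0.03, 0.09) 0.15 [-0.58  0.37  0.67  2.24 -0.38  0.64  0.52]
(0.44, -0.03, 0.09) 1.7 [-0.36  0.32  0.4   2.23 -0.22  0.62  1.89]
(0.63, -0.03, 0.1) 0.15 [-0.38  0.59  0.51  1.8  -0.37  0.85  0.45]
2.3
```

View pics/wrist1.png

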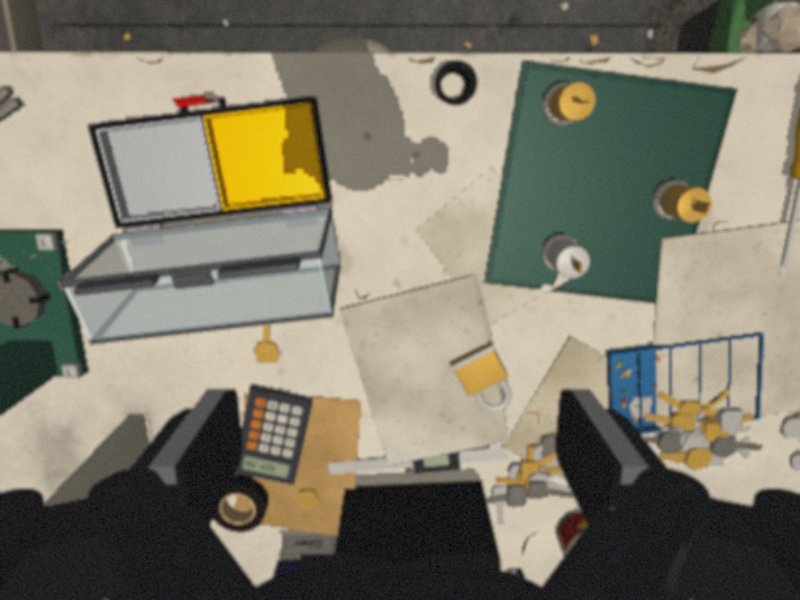

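The wrist view shows everything. The case tray rim corners are near (92,125), (314,98), (329,205) and (119,226), and the lid leans back behind it. Brass cylinders are at (577,100) and (692,204), silver at (572,262). The loupe is at (454,82) and the padlock at (480,370). I'll fit the poses from these.

```bash
cat >> h.py <<'E'
def ray(f,u,v,z):
    d=f["R"].T@np.array([(u-f["cx"])/f["fx"],(v-f["cy"])/f["fy"],1]); c=-f["R"].T@f["t"]
    return c+d*(z-c[2])/d[2]
E
python3 - <<'E'
from h import *
for n in ["wrist","side"]:
    f=pickle.load(open(f"g_{n}.pkl","rb")); W=cloud(f); Z=W[...,2]
    hsv=cv2.cvtColor(f["image"],cv2.COLOR_RGB2HSV)
    m=(abs(Z)<.01)&(W[...,0]>.4)&(W[...,0]<.7)
    print(n,"bench",np.nanmedian(Z[m]))
    for nm,c in dict(bb=(.417,.302),ba=(.50,.405),si=(.549,.312),loupe=(.405,.199)).items():
        d=np.hypot(W[...,0]-c[0],W[...,1]-c[1])<.03
        b=d&(Z>.039)&(Z<.0475)   # barrel top
        s=d&(Z>.016)&(Z<.04)
        P=W[b][:,:2]; 
        msg=[nm,"top",P.shape[0],P.mean(0).round(4) if len(P) else None]
        if len(P)>8:
            msg.append(((P.min(0)+P.max(0))/2).round(4))
        S=W[s][:,:2]
        if len(S)>10:
            from scipy.optimize import least_squares
            r=least_squares(lambda x:np.hypot(S[:,0]-x[0],S[:,1]-x[1])-.0145,c,loss="soft_l1",f_scale=.002); msg+=["fit",len(S),r.x.round(4)]
        print(*msg)
    # case: points z in 18..28 near
    d=(W[...,0]>.40)&(W[...,0]<.56)&(W[...,1]>-.16)&(W[...,1]<.10)
    ye=d&(abs(hsv[...,0].astype(int)-26)<6)&(hsv[...,1]>200)&(Z<.03)
    P=W[ye]; print("yellow",len(P),P.min(0),P.max(0),cv2.minAreaRect(P[:,:2].astype(np.float32)))
    if n=="wrist":
        k=.64
        for u,v in [(92,125),(314,98),(329,205),(119,226)]: print(ray(f,u*k,v*k,.024).round(4))
        dark=d&(hsv[...,2]<75)&(Z>.012)&(Z<.032); P=W[dark]; print(len(P),cv2.minAreaRect(P[:,:2].astype(np.float32)),np.median(P[:,2]))
        lid=(W[...,0]>.5)&(W[...,0]<.68)&(W[...,1]>-.2)&(W[...,1]<.12)&(Z>.11); P=W[lid]; print("lidtop",len(P),P[:,:].min(0),P.max(0))
        cv2.imwrite("pics/w_case.png",cv2.resize(f["image"][40:230,30:230,::-1],None,fx=3.1,fy=3.1,interpolation=cv2.INTER_CUBIC))
E
```

```text
wrist bench 0.0021420784418925078
bb top 429 [0.4208 0.2935] [0.4208 0.2942] fit 119 [0.4263 0.2701]
ba top 344 [0.5026 0.3989] [0.5035 0.4014] fit 192 [0.5034 0.4019]
si top 321 [0.5519 0.302 ] [0.5528 0.3031] fit 121 [0.5531 0.3038]
loupe top 0 None fit 401 [0.4065 0.1975]
yellow 4221 [ 0.41986765 -0.01856454  0.00112709] [0.51307463 0.08694799 0.02597098] ((0.4657873809337616, 0.03508826345205307), (0.0842384546995163, 0.0982828438282013), 6.694035053253174)
[ 0.4397 -0.1071  0.024 ]
[0.4181 0.0816 0.024 ]
[0.5069 0.0909 0.024 ]
[ 0.5256 -0.0972  0.024 ]
959 ((0.47598734498023987, -0.040754735469818115), (0.09980505704879761, 0.2587745487689972), 9.902904510498047) 0.02342586419576575
lidtop 15503 [ 0.50080883 -0.09984637  0.1100027 ] [0.58426391 0.11999752 0.44748134]
side bench 0.0027383278996681313
bb top 95 [0.4214 0.2984] [0.4222 0.2953] fit 100 [0.4229 0.2944]
ba top 109 [0.503  0.4057] [0.5048 0.4039] fit 105 [0.5053 0.4019]
si top 86 [0.553 0.308] [0.5545 0.3059] fit 90 [0.5552 0.3039]
loupe top 0 None fit 147 [0.4079 0.1997]
yellow 501 [ 0.42493394 -0.01681605  0.00218462] [0.51162665 0.08855637 0.02610199] ((0.4687676429748535, 0.03632105141878128), (0.08199582993984222, 0.09966671466827393), 6.703164577484131)
```

View pics/w_case.png

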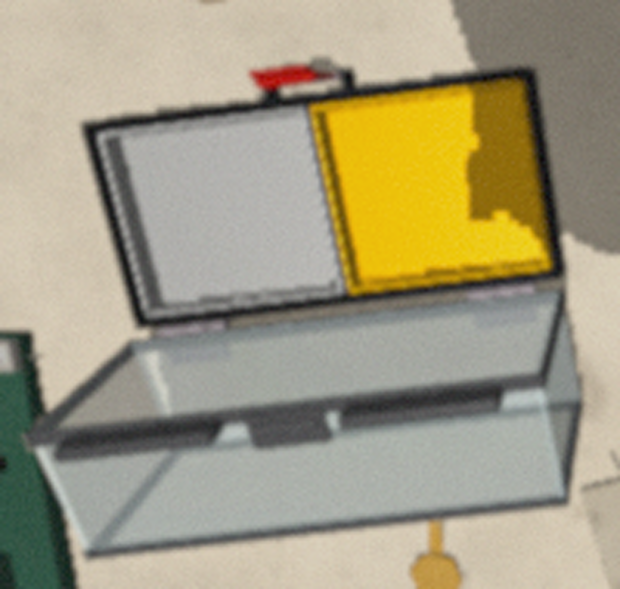

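Both cameras agree to about 3 mm. The case is at (0.473, -0.009) with yaw 0.112, and the bins are confirmed as yellow left, grey right. Starting with the first brass cylinder.

```bash
cat >> h.py <<'E'
pi=np.pi; YAW=.112; CASE=np.array([.4725,-.0095])
RZ=np.array([[np.cos(YAW),-np.sin(YAW)],[np.sin(YAW),np.cos(YAW)]])
def cw(x,y): return CASE+RZ@np.array([x,y])
ATT=(pi,0,YAW)
def pick(robot,p):
    robot.goto((p[0],p[1],.12),ATT)
    robot.grip(1.0,40)
    robot.move_straight((p[0],p[1],.003+.031),vel=.2)
    robot.grip(0.0,40)
    s=robot.sense(); print("grip",round(s["opening"],3),s["tcp_pos"].round(4),round(s["t"],2))
    robot.move_straight((p[0],p[1],.125),vel=.25)
def place(robot,x,y):
    p=cw(x,y)
    robot.move_straight((p[0],p[1],.125),vel=.35)
    robot.move_straight((p[0],p[1],.050),vel=.2)
    r=robot.move_straight((p[0],p[1],.0345),vel=.04,contact_N=4)
    s=robot.sense(); print("place",r,s["tcp_pos"].round(4),s["wrist_force"].round(1),round(s["t"],2))
    robot.grip(.58)
    robot.move_straight((p[0],p[1],.14),vel=.25)
def shot(robot,names,tag):
    for n in names:
        f=robot.grab_frame(n); pickle.dump(f,open(f"{tag}_{n}.pkl","wb"))
        cv2.imwrite(f"pics/{tag}_{n}.png",cv2.resize(f["image"][:,:,::-1],(800,600)))
E
python3 - <<'E'
from plant import robot
from h import *
robot.goto((.422,.2945,.16),ATT)
pick(robot,(.422,.2945))
shot(robot,["side","wrist"],"p1")
E
```

```text
grip 0.323 [0.4223 0.2948 0.0348] 5.58
```

View pics/p1_side.png

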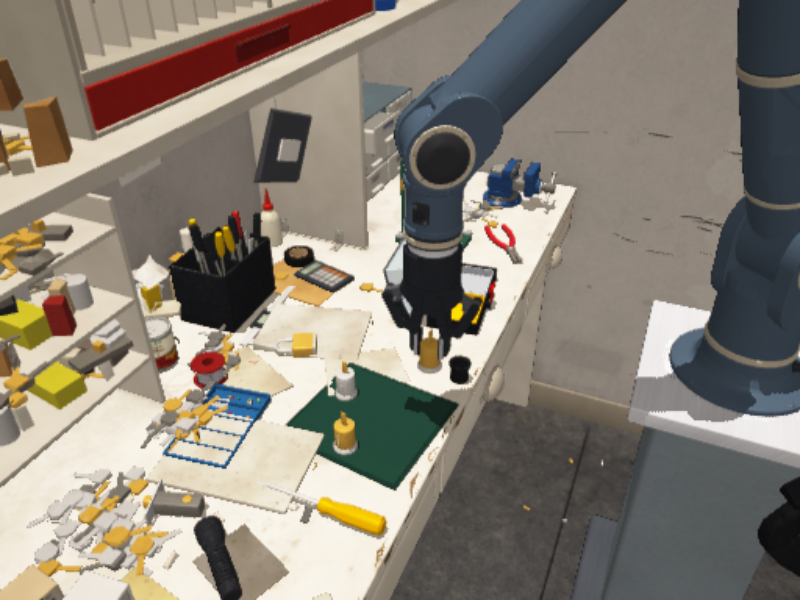

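View pics/p1_wrist.png

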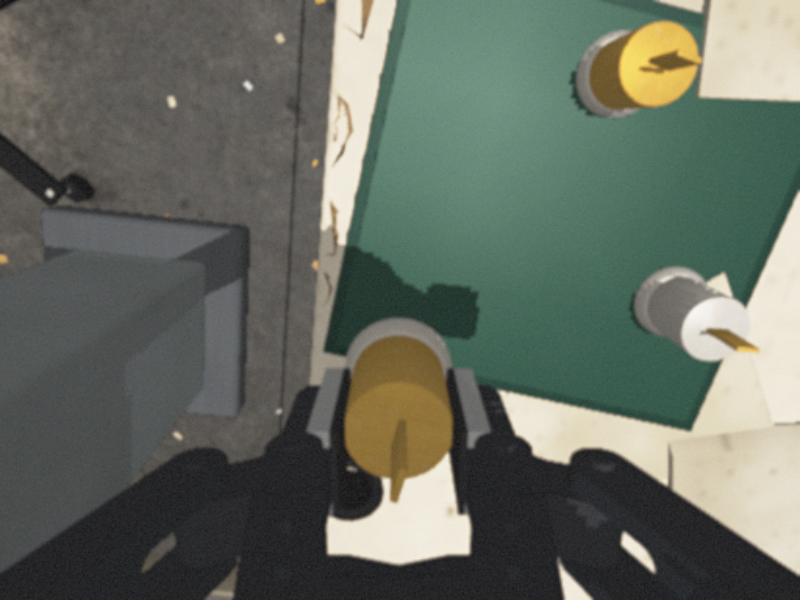

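The side view shows the brass cylinder held upright at (430,350). The wrist view shows it centred between the pads at (400,400). Opening 0.323 (about 27 mm) fits the barrel. Now placing it.

```bash
python3 - <<'E'
from plant import robot
from h import *
place(robot,-.004,.0465-.020)
shot(robot,["wrist"],"p2")
E
```

```text
place True [0.4663 0.0167 0.0362] [ 1.  -0.4  0.9] 8.07
```

View pics/p2_wrist.png

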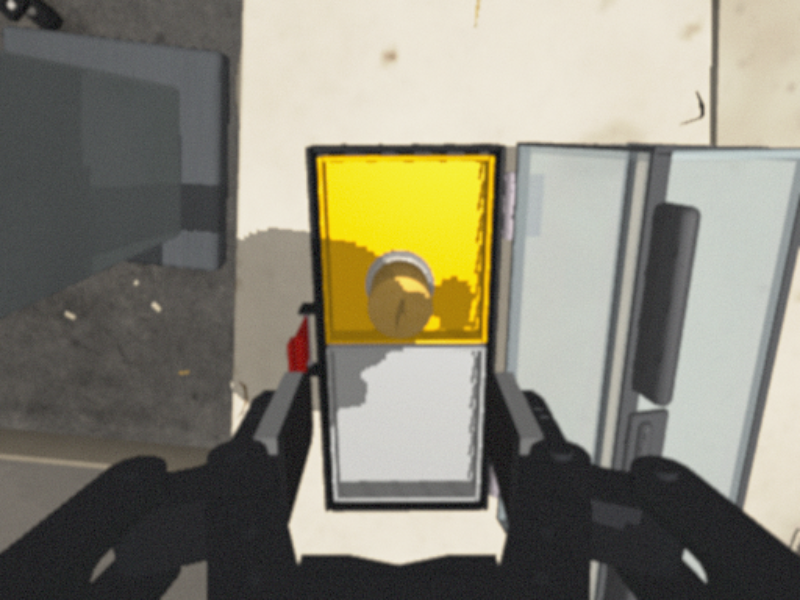

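The brass cylinder stands in the yellow bin, barrel top near (400,308). I'll measure bin against cylinder in this same image.

```bash
python3 - <<'E'
from h import *
f=pickle.load(open("p2_wrist.pkl","rb"));k=.64
cs=np.array([ray(f,u*k,v*k,.024)[:2] for u,v in [(308,148),(502,147),(487,508),(327,508)]])
loc=(cs-CASE)@RZ; print("case corners local",loc.round(4))
ys=np.array([ray(f,u*k,v*k,.021)[:2] for u,v in [(317,155),(492,155),(488,343),(325,343)]])
print("yellow",((ys-CASE)@RZ).round(4))
print("cyl",((ray(f,400*k,306*k,.047)[:2]-CASE)@RZ).round(4), ((ray(f,400*k,283*k,.013)[:2]-CASE)@RZ).round(4))
W=cloud(f);Z=W[...,2];L=(W[...,:2]-CASE)@RZ
b=(Z>.043)&(Z<.052)&(abs(L[...,0])<.04)&(abs(L[...,1]-.03)<.05);P=L[b];print(len(P),P.min(0),P.max(0))
E
```

```text
case corners local [[-0.0447  0.0944]
 [ 0.0416  0.0949]
 [ 0.0442 -0.0958]
 [-0.0435 -0.0958]]
yellow [[-0.0412  0.0913]
 [ 0.0379  0.0913]
 [ 0.0405  0.    ]
 [-0.0412  0.    ]]
cyl [-0.0037  0.028 ] [-0.0036  0.029 ]
1227 [-0.01838006  0.01310566] [0.01021414 0.0418136 ]
```

```bash
python3 - <<'E'
from plant import robot
from h import *
pick(robot,(.5038,.4015))
place(robot,-.004,.0665)
pick(robot,(.5535,.3035))
place(robot,-.004,-.046)
shot(robot,["wrist","side"],"p3")
E
```

```text
grip 0.327 [0.5043 0.4019 0.0349] 12.07
place True [0.4623 0.0565 0.0367] [-0.6  0.4  4. ] 14.64
grip 0.319 [0.554  0.3038 0.0349] 18.18
place True [ 0.475  -0.0554  0.0367] [ 1.  -0.1  4.8] 20.82
```

View pics/p3_wrist.png

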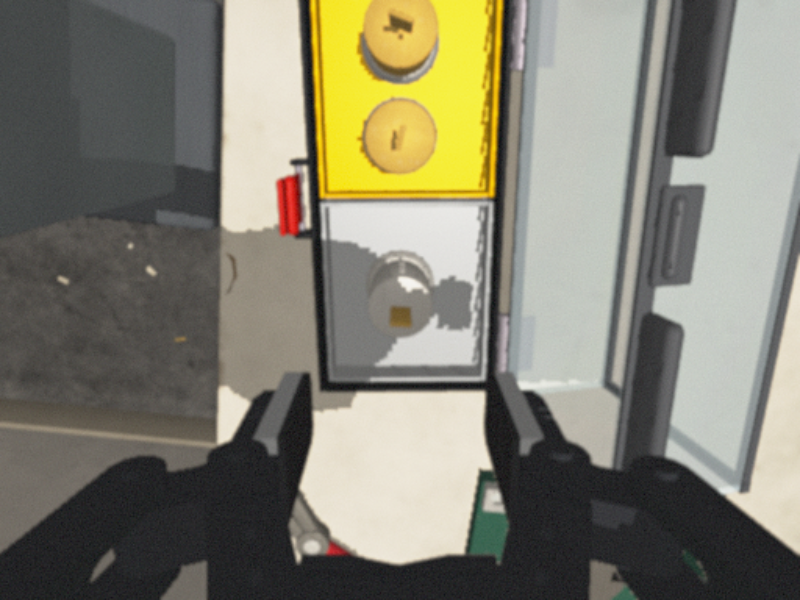

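View pics/p3_side.png

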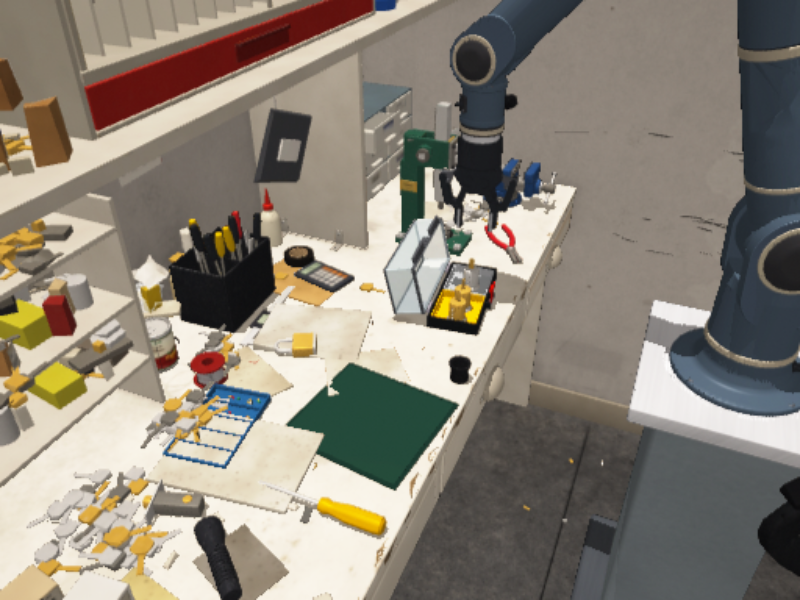

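All three stand upright: brass barrel tops at (400,30) and (400,135) in the yellow bin, silver at (400,300) in the grey bin. The side view shows the bystanders where they were. Next I'll close the lid by pushing it from behind with shut fingers.

```bash
cat >> h.py <<'E'
def lidpt(x,z,th):  # lid coords (shut frame rel. hinge, case x) -> case x, z
    c,s=np.cos(th),np.sin(th); return .048+x*c+z*s, .025-x*s+z*c
E
python3 - <<'E'
from plant import robot
from h import *
for n in ["p3_wrist","p3_side"]:
    f=pickle.load(open(n+".pkl","rb"));W=cloud(f);L=(W[...,:2]-CASE)@RZ;Z=W[...,2]
    b=(Z>.113)&(Z<.15)&(L[...,0]>.03)&(L[...,0]<.12)&(abs(L[...,1])<.1)
    print(n,b.sum(),L[b].mean(0),Z[b].max(),np.median(Z[b]))
for t in (1.6,1.7,1.8): print(t,lidpt(-.107,.005,t),lidpt(-.093,.057,t))
Y=.02
def tcp(cx,tipz): 
    p=cw(cx,Y); return (p[0],p[1],tipz+.011)
path=[tcp(.165,.27),tcp(.165,.085)]
for th in np.arange(1.75,.19,-.22):
    x,z=lidpt(-.088,.057,th); path.append(tcp(x+.0145,max(z,.08)))
print(np.round(path,3))
for p in path: assert robot.inverse_kinematics(p,ATT) is not None
s=robot.sense()["tcp_pos"]
robot.move_straight((s[0],s[1],.27),vel=.3)
robot.goto(path[0],ATT); robot.grip(0.0)
robot.move_straight(path[1],vel=.25)
print(robot.sense()["t"],robot.sense()["wrist_force"].round(1))
shot(robot,["side"],"p4")
E
```

```text
p3_wrist 11273 [0.07159046 0.00206965] 0.1499978848951314 0.11877514384328551
p3_side 248 [0.07507621 0.01128838] 0.1479963419083574 0.11847395900684415
1.6 (np.float64(0.05612221690144543), np.float64(0.1318083779139346)) (np.float64(0.10769125094738566), np.float64(0.11629597231168651))
1.7 (np.float64(0.06674468494188349), np.float64(0.13046391224693651)) (np.float64(0.11650743216527451), np.float64(0.10988069119723466))
1.8 (np.float64(0.0771798622865513), np.float64(0.12806568603050145)) (np.float64(0.12463910976651424), np.float64(0.10261731027416618))
[[0.634 0.029 0.281]
 [0.634 0.029 0.096]
 [0.604 0.025 0.112]
 [0.585 0.023 0.126]
 [0.565 0.021 0.136]
 [0.542 0.018 0.14 ]
 [0.519 0.016 0.14 ]
 [0.497 0.013 0.135]
 [0.476 0.011 0.124]
 [0.459 0.009 0.11 ]]
24.5833 [ 0.  -0.2  0.3]
```

View pics/p4_side.png

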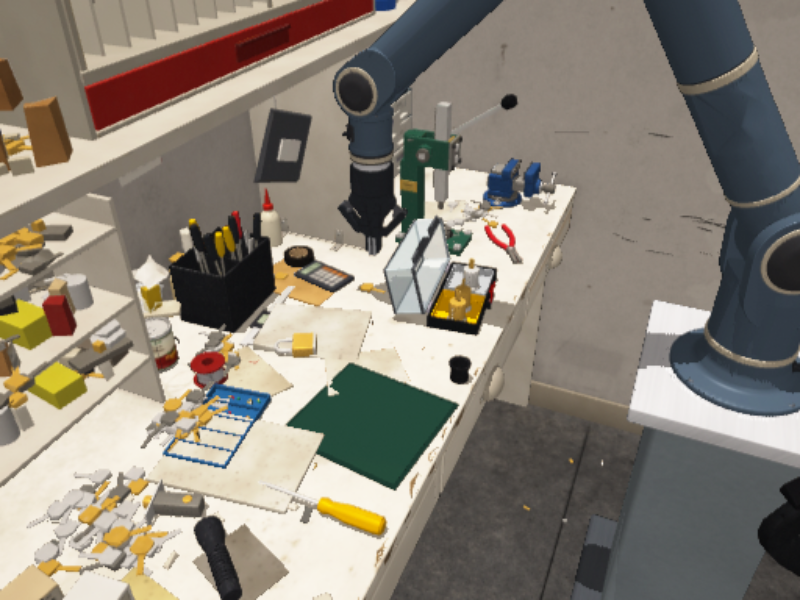

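The shut fingers are at (375,240), behind the lid and clear of it. Pushing along the arc now.

```bash
python3 - <<'E'
from plant import robot
from h import *
Y=.02
def tcp(cx,tipz): 
    p=cw(cx,Y); return (p[0],p[1],tipz+.011)
for th in np.arange(1.75,.19,-.22):
    x,z=lidpt(-.088,.057,th)
    r=robot.move_straight(tcp(x+.0145,z),vel=.1,contact_N=15)
    s=robot.sense(); print(round(th,2),r,s["wrist_force"].round(1),round(s["t"],2))
    if r: break
shot(robot,["side"],"p5")
E
```

```text
1.75 False [-1.2  0.3  0.2] 25.13
1.53 False [ 0.4  0.5 -1.2] 25.52
1.31 False [-0.1  0.4 -0.4] 25.9
1.09 False [ 1.1 -0.4  0.3] 26.28
0.87 False [-0.3  0.5 -0.9] 26.67
0.65 False [-0.8  0.1  0.1] 27.05
0.43 False [-0.6 -0.3  0.8] 27.43
0.21 True [-5.9 -0.5  7.8] 27.64
```

View pics/p5_side.png

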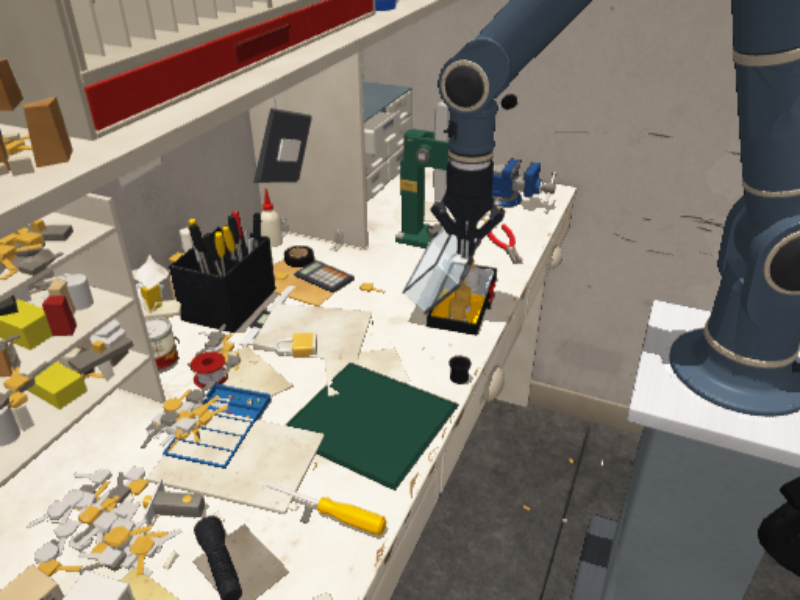

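The lid stopped at about 1 rad and the fingertip is no longer where it should be relative to it. I'll zoom in and take another view.

```bash
python3 - <<'E'
from plant import robot
from h import *
shot(robot,["wrist"],"p6")
print(robot.sense()["tcp_pos"], ((robot.sense()["tcp_pos"][:2]-CASE)@RZ))
f=pickle.load(open("p5_side.pkl","rb"))
cv2.imwrite("pics/p5_crop.png",cv2.resize(f["image"][120:220,240:340,::-1],None,fx=6,fy=6,interpolation=cv2.INTER_CUBIC))
E
```

```text
[0.46879599 0.01018522 0.12035545] [-0.00148066  0.01997586]
```

View pics/p5_crop.png

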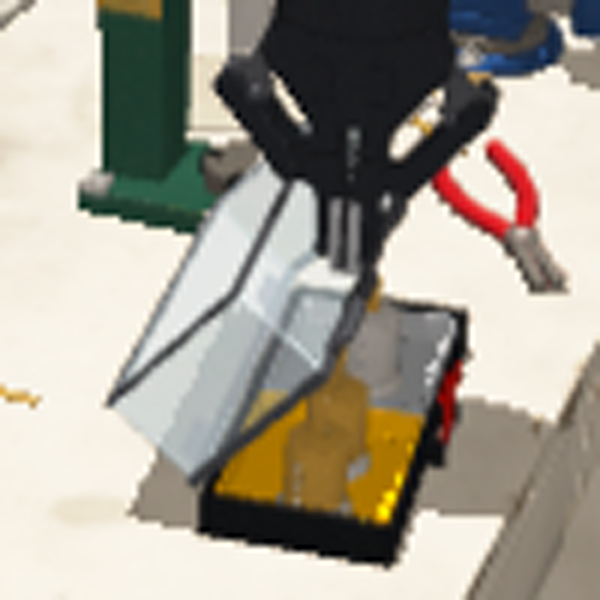

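View pics/p6_wrist.png

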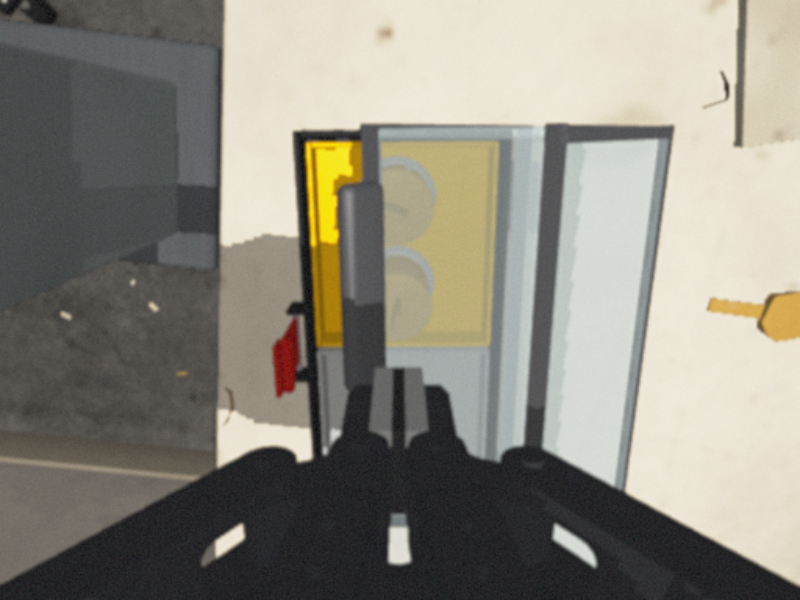

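The wrist view shows the tip slid over the lid's top edge and is hooked behind the left lip at (400,400), with the lid at about 1 rad. I'll lift out and push again on the top plate, contacting farther back from the edge.

```bash
python3 - <<'E'
from plant import robot
from h import *
Y=.02
def tcp(cx,tipz): 
    p=cw(cx,Y); return (p[0],p[1],tipz+.011)
s=robot.sense()["tcp_pos"]
robot.move_straight((s[0],s[1],.20),vel=.25)
x,z=lidpt(-.072,.057,1.35)
robot.move_straight(tcp(x+.010,.189),vel=.3)
for th in np.arange(1.35,.25,-.15):
    x,z=lidpt(-.072,.057,th)
    r=robot.move_straight(tcp(x+.010,z),vel=.1,contact_N=15)
    s=robot.sense(); print(round(th,2),r,s["wrist_force"].round(1),round(s["t"],2))
    if r: break
shot(robot,["side","wrist"],"p7")
f=pickle.load(open("p7_side.pkl","rb"))
cv2.imwrite("pics/p7_crop.png",cv2.resize(f["image"][120:220,240:340,::-1],None,fx=6,fy=6,interpolation=cv2.INTER_CUBIC))
E
```

```text
1.35 False [-0.  -0.1  1. ] 29.66
1.2 False [ 1.  -0.2 -0.6] 29.95
1.05 False [0.5 0.5 0.3] 30.24
0.9 False [ 0.1 -0.1  0.2] 30.53
0.75 False [ 1.7 -1.1 -0.2] 30.82
0.6 False [-0.6 -0.4 -0.4] 31.12
0.45 False [ 0.4 -0.5 -0. ] 31.41
0.3 False [0.2 1.2 0.4] 31.7
```

View pics/p7_crop.png

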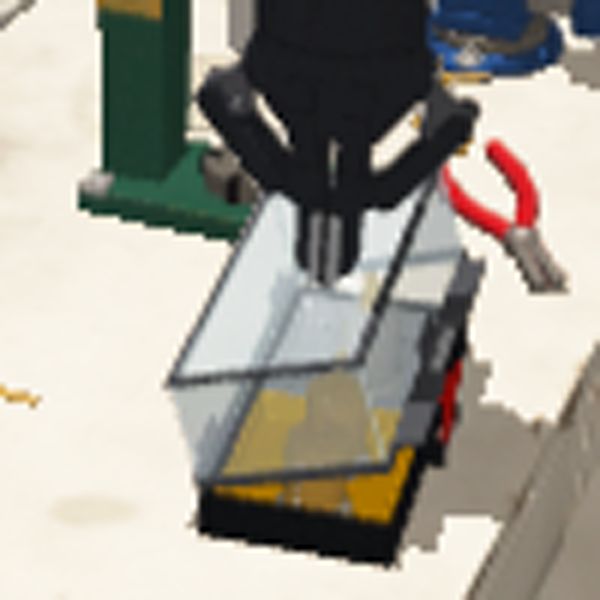

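View pics/p7_wrist.png

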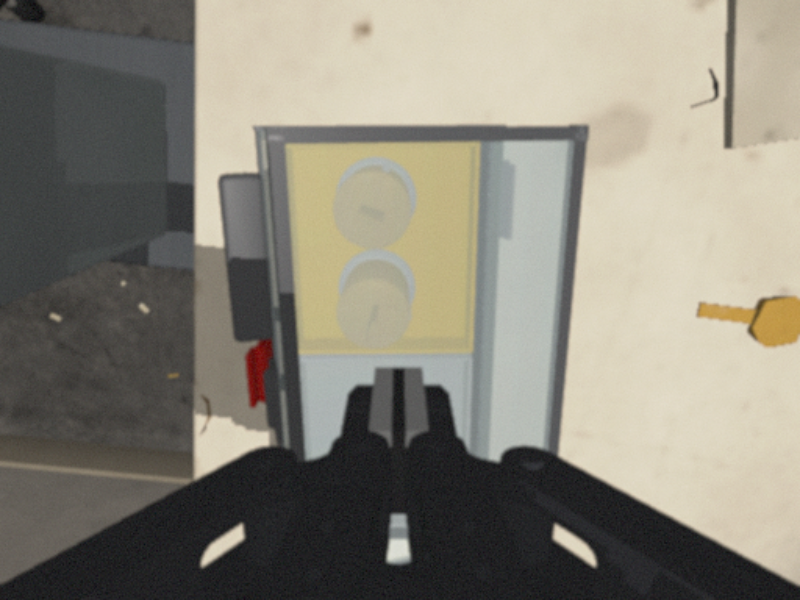

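The lid is now at about 0.3 rad, with the cylinders upright beneath it at (375,205) and (375,300). Next I'll press down in the middle of the front edge.

```bash
python3 - <<'E'
from plant import robot
from h import *
def tcp(cx,tipz): 
    p=cw(cx,0); return (p[0],p[1],tipz+.011)
s=robot.sense()["tcp_pos"]
robot.move_straight((s[0],s[1],.145),vel=.2)
X=.048-.084
robot.move_straight(tcp(X,.13),vel=.2)
robot.move_straight(tcp(X,.098),vel=.1,contact_N=25)
for z in np.arange(.094,.0755,-.002):
    r=robot.move_straight(tcp(X,z),vel=.03,contact_N=25)
    s=robot.sense(); print(round(z,3),r,s["wrist_force"].round(1),s["tcp_pos"][2].round(4),round(s["t"],2))
    if r or s["wrist_force"][2]>30: break
shot(robot,["side"],"p8")
s=robot.sense()["tcp_pos"]
robot.move_straight((s[0],s[1],.20),vel=.2)
shot(robot,["side","wrist"],"p9")
f=pickle.load(open("p9_side.pkl","rb"))
cv2.imwrite("pics/p9_crop.png",cv2.resize(f["image"][120:220,240:340,::-1],None,fx=6,fy=6,interpolation=cv2.INTER_CUBIC))
E
```

```text
0.094 False [-7.8 -0.7  4.2] 0.1047 33.25
0.092 False [-11.6  -1.8   7.4] 0.1025 33.5
0.09 False [-13.8  -1.5   9.4] 0.1002 33.75
0.088 False [-16.5  -2.1  11.1] 0.0978 34.0
0.086 False [-19.3  -3.6  13.7] 0.0956 34.25
0.084 False [-21.3  -2.9  16.2] 0.0937 34.5
0.082 False [-24.   -2.7  17.2] 0.0913 34.75
0.08 False [-25.5  -3.8  16. ] 0.0888 35.0
0.078 False [-27.2  -3.6  16.8] 0.0865 35.25
0.076 False [-33.2  -3.8  36.1] 0.086 35.5
```

View pics/p9_crop.png

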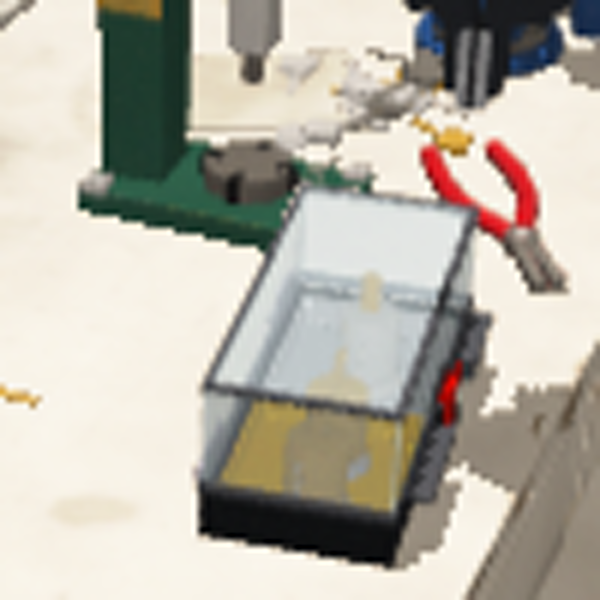

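View pics/p9_wrist.png

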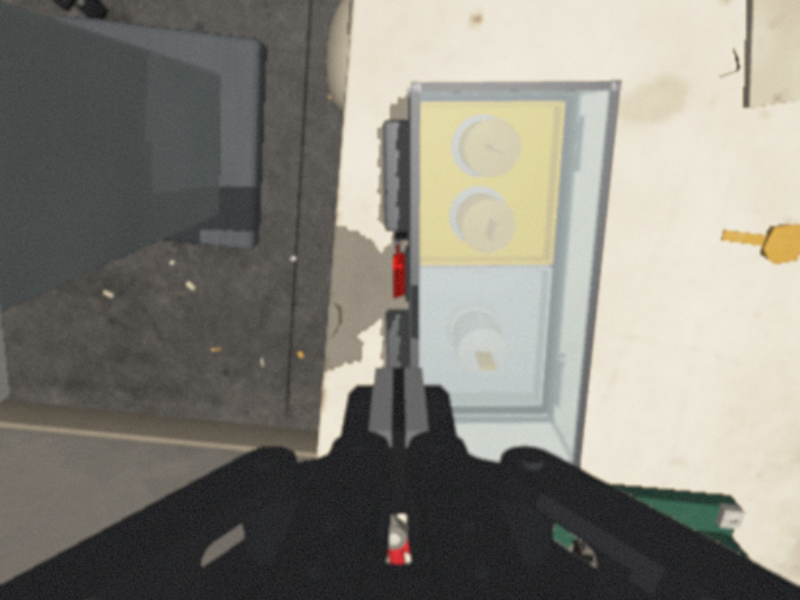

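The lid looks closed, with the red catch at (399,272). The sideways force while pressing means the fingertip probably slid off over the front edge, so I'll measure the lid angle.

```bash
python3 - <<'E'
from h import *
for n in ["p9_wrist","p9_side"]:
    f=pickle.load(open(n+".pkl","rb"));W=cloud(f);L=(W[...,:2]-CASE)@RZ;Z=W[...,2]
    b=(Z>.06)&(Z<.11)&(abs(L[...,0])<.06)&(abs(L[...,1])<.11)
    print(n,b.sum())
    for lo in np.arange(-.05,.06,.01):
        c=b&(L[...,0]>=lo)&(L[...,0]<lo+.01)
        if c.sum()>4: print(round(lo,3),c.sum(),np.percentile(Z[c],[10,50,90]).round(4))
    # predicted pixel positions of top edge ends & lips for th=0, .1
    for th in (0,.03,.1):
        o=[]
        for lx,lz,y in [(-.093,.057,.097),(-.093,.057,-.097),(-.107,.005,.083),(-.107,.005,.023)]:
            cx,cz=lidpt(lx,lz,th); p=cw(cx,y); o.append((proj(f,(p[0],p[1],cz))/.64).round(0).tolist())
        print(th,o)
f=pickle.load(open("p9_wrist.pkl","rb"))
cv2.imwrite("pics/p9w_crop.png",cv2.resize(f["image"][40:240,220:400,::-1],None,fx=3,fy=3,interpolation=cv2.INTER_CUBIC))
f=pickle.load(open("p9_side.pkl","rb")); im=cv2.resize(f["image"][:,:,::-1],(800,600))[210:350,360:520]
cv2.imwrite("pics/p9s_crop.png",cv2.resize(im,None,fx=4,fy=4))
E
```

```text
p9_wrist 27732
-0.05 1589 [0.082  0.0829 0.0838]
-0.04 2649 [0.0817 0.0826 0.0835]
-0.03 2842 [0.0818 0.0826 0.0835]
-0.02 3164 [0.0817 0.0826 0.0835]
-0.01 3247 [0.0817 0.0825 0.0834]
0.0 3200 [0.0817 0.0825 0.0834]
0.01 3141 [0.0816 0.0825 0.0833]
0.02 3179 [0.0816 0.0824 0.0833]
0.03 3247 [0.0816 0.0824 0.0833]
0.04 1474 [0.0818 0.0827 0.0835]
0 [[414.0, 78.0], [411.0, 467.0], [385.0, 116.0], [385.0, 228.0]]
0.03 [[418.0, 78.0], [414.0, 470.0], [385.0, 116.0], [386.0, 229.0]]
0.1 [[429.0, 76.0], [423.0, 478.0], [386.0, 115.0], [387.0, 231.0]]
p9_side 1468
-0.05 133 [0.0647 0.0784 0.085 ]
-0.04 155 [0.0729 0.0835 0.0854]
-0.03 156 [0.0762 0.0832 0.0849]
-0.02 156 [0.0732 0.0831 0.0847]
-0.01 161 [0.0738 0.0831 0.085 ]
0.0 156 [0.0728 0.0828 0.0845]
0.01 152 [0.0759 0.0833 0.0847]
0.02 153 [0.0726 0.0831 0.0846]
0.03 154 [0.0743 0.083  0.0845]
0.04 92 [0.0798 0.0832 0.0852]
0 [[479.0, 296.0], [500.0, 242.0], [487.0, 319.0], [493.0, 300.0]]
0.03 [[478.0, 295.0], [499.0, 240.0], [487.0, 317.0], [493.0, 298.0]]
0.1 [[476.0, 291.0], [497.0, 237.0], [487.0, 313.0], [493.0, 295.0]]
```

View pics/p9w_crop.png

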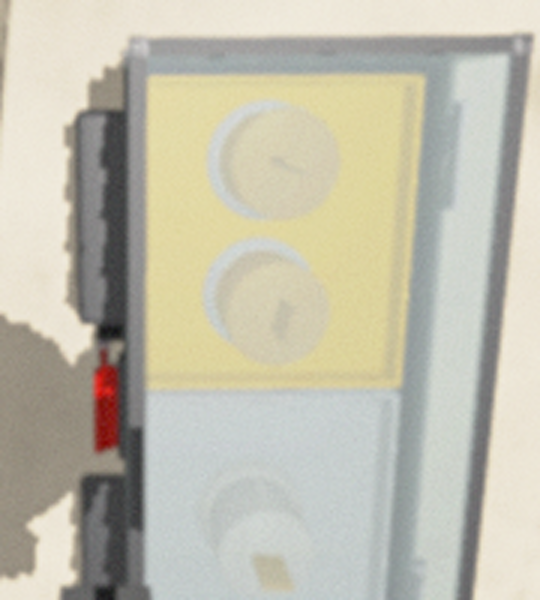

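The lid plane is level to about 0.005 rad at z = 82.5 mm, so it is shut. I'll check the bystanders against the earlier frame, then hand in.

```bash
python3 - <<'E'
from plant import robot
from h import *
a=pickle.load(open("p1_side.pkl","rb"));b=pickle.load(open("p9_side.pkl","rb"))
d=np.abs(a["image"].astype(int)-b["image"]).max(2)
for n,(u,v,r) in dict(padlock=(298,345,25),loupe=(460,370,14),driver=(335,510,50),pliers=(504,242,22)).items():
    u,v,r=[int(q*.64) for q in (u,v,r)]; print(n,np.mean(d[v-r//2:v+r//2,u-r:u+r]>60).round(3))
s=robot.sense(); print(s["t"],s["wrist_force"].round(1),s["tcp_pos"].round(3))
robot.close_job()
E
```

```text
padlock 0.0
loupe 0.0
driver 0.0
pliers 0.077
36.3667 [-0.   0.2  0.6] [ 0.421 -0.015  0.199]
the job is handed in; nothing more can be done
```

The job is handed in at about 36 s of the 69 s allowed. Both brass cylinders stand upright in the yellow bin and the silver one in the grey bin, with the lid shut.

**Problem on the way:** My first push from behind slid over the lid's top edge and left the lid at about 1 rad. I lifted off and pushed farther back on the top plate, which brought it down to about 0.3 rad. I then pressed the middle of the front edge down.

**Last checks:**
- **Lid:** the top plate is level to about 0.005 rad at z ≈ 82.5 mm, which matches shut.
- **Cylinders:** all three show upright through the lid. I measured a position only for the first brass cylinder, about 18 mm off the yellow bin's centre. The other two I judged by eye.
- **Robot:** clear of everything, with a wrist force of about 0.6 N.
- **Bystanders:** the padlock, loupe and screwdriver areas showed no change between pictures. The pliers area changed in 7.7 % of its pixels. They look to be in the same place by eye, and the arm never went near them.

**Less certain:**
- **Catch:** I did not measure its angle. I take it to be at rest because the lid sits flat and the red catch shows against the front.
- **Final press:** it showed up to 33 N sideways and 36 N vertically on the fingers, so the tip probably slid off the front edge at the end. That is well under the 120 N wrist limit.

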